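# Step the specimen carousel back one notch

### The arm

A 6-joint arm with a two-finger parallel gripper is mounted at the origin on the work surface. World frame = base frame: x ahead of the robot, y to its left, z up, the work surface at z = 0. Lengths are in m, angles in degrees, forces in N, time in s.
With the tool pointing down it reaches from about 0.25 to 0.725 m from the base axis. Payload 9.7 kg.
Tool frame: the origin (TCP) lies at the very end of the fingers, on their centre line; the grasp point (between the pads) lies 19 mm behind it; z points along the fingers, y is the line along which they close (so a half turn about z gives the same grasp; the last joint's range is limited). The gripper opens to 85 mm and grips with 20 to 120 N. Pads are 22 mm wide; open, the fingers measure 114 mm over their backs; the gripper's body (76 mm by 85 mm) begins 54 mm behind the grasp point. The pads swing forward as they close: fully open they stand 13 mm farther back than shut.
Start: joints at [69.328, 4.979, 10.078, 95.1, 0, 90], TCP at [0.194, 0.515, 0.231] pointing down, gripper open.
Joint ranges: [-179.16, 179.16], [-48.56, 103.87], [-65.8, 70.77], [-126.05, 130.52], [-82.76, 87.17], [-180, 180]. Speed limits (degrees/s): [127.2, 127.2, 147.25, 180, 180, 180].

### API

Orientations are given as [roll, pitch, yaw] about the fixed x, y, z axes, in that order (R = Rz(yaw) Ry(pitch) Rx(roll)).
In Python, from workcell import telemetry, optics, workorder gives the robot as it stands.
- The arm moves only by the shell command python3 -m handwheel 'ROWS' [FORCE]. ROWS is JSON, a list of rows, each an object of numbers: "tx", "ty", "tz": the shift along the tool's x, y, z in m; "ax", "ay", "az": the turn, a rotation vector about the tool's x, y, z in degrees; "jaw": the gripper command: -1 is shut, 1 is fully open, values between are in proportion. A call has exactly 10 rows; each row shifts and turns the commanded pose from where the row before left it, along the tool's axes as they then stand; what a row does not reach is not made up. A row lasts 1/8 s, in which the tool goes at most 62.5 mm and 10.7 degrees, less where a joint would pass 70% of its speed; a pose out of reach is approached as far as the arm can. A call is refused whole if a number of a shift passes 0.0625 or a number of a turn 10.7, either way. A call with a gripper value outside its range is refused whole. The fingers move at their own pace and stop on an object; FORCE is the grip in N (left out, the last holds). Time passes only in rows, so rows that do not move let the fingers close, or fill a call up. It gives the time, the measured TCP pose, the force, the opening and the grip force at its end, in the units of the state.
- telemetry.get_obs(): the state, without advancing time (a new reading comes with each control period).
- optics.camera(name): name is "scene" or "top" or "wrist"; returns a dict with "color" (384x512x3 uint8, red, green, blue), "K" (3x3 intrinsics, pixels), "extrinsics" (4x4, takes a point from camera to world coordinates); the wrist camera has in their place "mount" (4x4, takes a point from camera to tool coordinates, whose origin is the TCP and whose axes are the flange's). Camera axes: x right, y down, z forward; pixel columns grow to the right and rows downward; lengths in m; the calibration is good to about 2 mm. A picture is of the moment at which its call begins: read the wrist's pose just before it. There is no depth.
- workorder.job_done(): hands the job in; it is judged then, once.
The state is a dict: "time": time; "q": joint angles; "qd": joint speeds; "joint_efforts": joint torques, N m; "ee_pos": TCP position; "tcp_rot": TCP orientation; "wrist_force": force on the tool from outside, world axes, zero at the start; "torque": the same for the moment, N m; "opening": finger opening in m; "grasp_force": force on a finger pad.
Only numpy, scipy, OpenCV 4.12 (cv2) and the standard library are available. Lean on these libraries where they do the work, as an engineer would, in place of code of your own. Each camera call takes 0.05 s, during which the arm holds its last target. There are 200 camera calls.

### The job

The specimen carousel was stepped one notch too far: with a fingertip push the red-knobbed pawl lever outward until the pawl has lifted out of its notch and rests tipped back. Then push the carousel backward (clockwise seen from above) by one notch and no further, and tip the pawl down again so that it sits fully in that notch. Push only, pick nothing up: both vials stay standing in their wells, and the slide box and the jar on the bench are left alone.

Things in the scene. Friction and masses are not known exactly. Their poses are not given: they have to be found in the camera images.
- stand: Carousel stand, fixed to the bench: white round foot 250 mm across, 20 mm thick, with a tongue 60 mm wide that ends 190 mm from the axis and carries the pawl between two blue cheeks (26 mm over their outsides, tops 76 mm above the bench, 144 to 166 mm from the axis). Origin on the bench under the vertical carousel axis; z up; its x axis points level from that axis to the pawl. Place and turn vary.
- carousel (a joint): Turn of the carousel, a white disc 236 mm across, top 36 mm above the bench, rad; positive = forward = anticlockwise from above. About 0 at the start; eight stations 0.785 (45 degrees) apart, so one notch backward is -0.785. Stays where left; about 1.5 N at a peg moves it. With the pawl down the steep tooth faces block turning backward; turned forward, the sloping teeth lift the pawl and click past.
- pawl (a joint): Tilt of the steel pawl (120 g, moves with under 1 N) on its pin, rad. 0 = down, nose fully in a notch; grows as the nose lifts and the lever tips outward, away from the carousel, to a stop at 0.8. Below about 0.45 it falls shut by its own weight; above, it falls back to the stop and rests there. The nose clears the teeth from 0.3; resting on a tooth it reads 0.05 to 0.3.
- pawl_pin (a point): Centre of the level pin on which the pawl tilts: 155 mm from the carousel axis along the stand's x, 66 mm above the bench; the pin lies along the stand's y. The pawl's arm is a bar 12 mm wide, 10 mm thick, centred on a line from here 52 mm inward to the carousel, level when down (top 71 mm above the bench).
- pawl_knob (a point): Centre of the red ball knob, 20 mm across, 62 mm from the pin on a rod 8 mm thick that stands square to the arm (knob 128 mm above the bench when the pawl is down). Rod and arm tilt as one: tipped back they form an upright V with its foot at the pin, open to the top; a fingertip in the V can push the arm inward and down, following its arc, to shut the pawl.
- pawl_nose (a point): Middle of the underside of the pawl's nose, 12 mm square, that reaches down from the arm's inner end; 109 mm from the carousel axis and 38 mm above the bench when the pawl is down.
- peg (a point): Top centre of one of eight equal bare aluminium push pegs on the disc: 11 mm thick, 32 mm tall, tops 68 mm above the bench, centred 92 mm from the axis, halfway between the wells, 45 degrees apart (at joint 0: 22.5, 67.5 ... degrees anticlockwise from the stand's x axis). This one is at 202.5 degrees, on the side away from the pawl.
- notch (a point): Floor centre of the notch in which the pawl's nose sits at the start; turns with the carousel. Eight notches, 45 degrees apart, 109 mm from the axis, floors 24 mm wide, between yellow saw teeth up to 12 mm tall that fill the rim from 100 to 118 mm off the axis. The nose has about 0.05 rad of play either way. The notch wanted next is the neighbour 45 degrees anticlockwise of this one.
- hub (a point): Top centre of the aluminium hub button (28 mm across) on the carousel's axis, 56 mm above the bench; turns with the carousel. Around it, in line with the notches, stand eight grey wells: tubes 31 mm across outside, 25 mm inside, 16 mm tall, centred 52 mm from the axis.
- vial_red: Loose specimen vial with a red cap, 23 mm across, 52 mm tall, about 25 g, standing in one of the wells, its top 88 mm above the bench. Origin at the centre of its underside, z up. Rides along with the carousel and must stay in its well.
- vial_blue: The same vial with a blue cap, in another well. Origin at the centre of its underside, z up.
- slide_box: Loose blue slide box with a white lid, 92 x 38 x 48 mm, on the bench to one side of the stand. Origin at the centre of its underside. A bystander.
- specimen_jar: Loose jar with an orange cap, 54 mm across, 65 mm tall, on the bench to the other side. Origin at the centre of its underside. A bystander.

How it is judged:
By the outcome, as a careful person would: the job done as asked, in the order asked, and still so for the second after the job is handed in, with the robot touching nothing.
It also fails if it takes over 64 s, if anything falls off the work surface, if the arm or the gripper's body presses on something with over 40 N, if the wrist force passes 120 N, or if a joint passes its speed limit or range.

## Working session

There is one attempt and no reset: what is moved stays moved. The work goes in short steps, Python scripts to look and compute and a shell command to move; the robot and the scene stay as the last step left them, time stands still between calls to the robot, and variables do not carry over. Pictures are saved under pics/ and viewed, at most 10 in all, crops included, and the job is handed in when it is done.

```bash
mkdir -p pics; python3 - <<'E'
from workcell import telemetry, optics
import cv2,numpy as np
o=telemetry.get_obs();print(o)
for n in("top","scene"):
    c=optics.camera(n);cv2.imwrite(f"pics/{n}0.png",c["color"][:,:,::-1]);np.savez(f"{n}.npz",K=c["K"],E=c["extrinsics"]);print(n,c["K"].round(1).tolist(),c["extrinsics"].round(3).tolist())
    big=cv2.resize(c["color"][:,:,::-1],(800,600),interpolation=cv2.INTER_CUBIC);cv2.imwrite(f"pics/{n}0b.png",big)
E
```

```text
{'time': 0.0, 'q': array([ 6.93284643e+01,  5.01095448e+00,  1.00326251e+01,  9.51007001e+01,
       -2.18026620e-03,  9.00005459e+01]), 'qd': array([ 0.03606033, -0.01955388,  0.01093097,  0.02267153,  0.00784933,
       -0.05940339]), 'joint_efforts': array([ 7.03304922e-04, -5.20393109e+01,  4.64798176e+01,  1.66295929e-02,
       -1.93119155e-05,  9.09514682e-06]), 'ee_pos': array([0.1940777, 0.5143537, 0.2305681]), 'tcp_rot': array([-1.79920971e+02,  2.18101712e-03,  1.59327921e+02]), 'wrist_force': array([-0.03265993, -1.34518576, -0.58019865]), 'torque': array([-0.00718863, -0.01440429, -0.00718076]), 'grasp_force': 0.0, 'opening': 0.08530446682520569}
top [[408.3, 0.0, 254.7], [0.0, 408.3, 185.9], [0.0, 0.0, 1.0]] [[-0.022, -0.982, 0.186, 0.301], [-1.0, 0.023, 0.003, 0.01], [-0.007, -0.186, -0.982, 1.397], [0.0, 0.0, 0.0, 1.0]]
scene [[366.8, 0.0, 252.6], [0.0, 366.8, 192.7], [0.0, 0.0, 1.0]] [[0.619, 0.669, -0.411, 0.903], [0.785, -0.523, 0.332, -0.288], [0.007, -0.528, -0.849, 0.885], [0.0, 0.0, 0.0, 1.0]]
```

View pics/top0b.png

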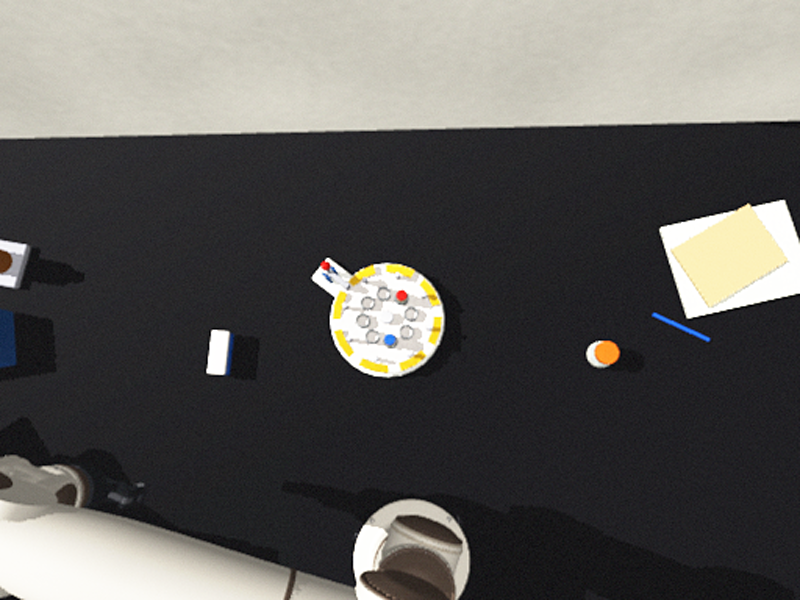

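View pics/scene0b.png

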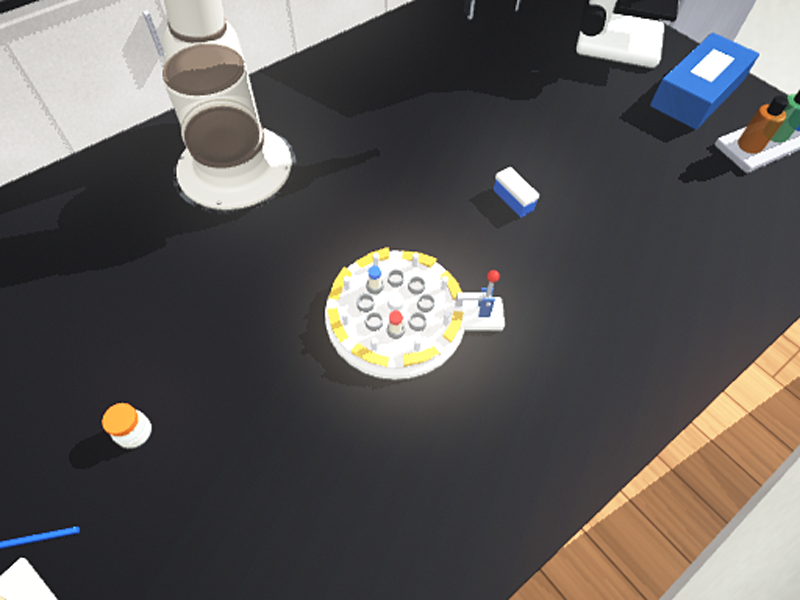

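The top view shows the hub near (388,318), the knob at (326,266), the slide box at (220,352) and the jar at (603,353), in 800 px coordinates. The scene view agrees: knob at (493,276), hub at (395,300). Next I'll crop in for precision.

```bash
python3 - <<'E'
import cv2,numpy as np
t=cv2.imread("pics/top0.png")[155:250,190:295];s=cv2.imread("pics/scene0.png")[150:250,200:330]
a=cv2.resize(t,None,fx=4,fy=4,interpolation=cv2.INTER_CUBIC);b=cv2.resize(s,None,fx=3,fy=3,interpolation=cv2.INTER_CUBIC)
im=np.zeros((400,810,3),np.uint8);im[:380,:420]=a;im[:300,420:810]=b
cv2.imwrite("pics/crop0.png",im[:, :800])
for n in("top","scene"):
    I=cv2.imread(f"pics/{n}0.png").astype(int)
    m=((I[...,2]>150)&(I[...,1]<70)&(I[...,0]<70)).astype(np.uint8)
    k,l,st,c=cv2.connectedComponentsWithStats(m)
    print(n,[(c[i].round(1).tolist(),st[i,4]) for i in range(1,k)])
    m=((I[...,0]>150)&(I[...,2]<80)).astype(np.uint8);k,l,st,c=cv2.connectedComponentsWithStats(m)
    print(n,'blue',[(c[i].round(1).tolist(),st[i,4]) for i in range(1,k)if st[i,4]>3])
E
```

```text
top [([207.7, 169.4], np.int32(23)), ([256.9, 188.5], np.int32(29)), ([396.0, 226.0], np.int32(1)), ([395.0, 229.0], np.int32(1)), ([392.0, 232.0], np.int32(1))]
top blue [([208.6, 176.2], np.int32(5)), ([435.6, 208.9], np.int32(120)), ([249.1, 217.1], np.int32(31))]
scene []
scene blue [([455.4, 45.4], np.int32(1224)), ([510.6, 82.2], np.int32(5)), ([327.9, 127.9], np.int32(182)), ([24.7, 343.3], np.int32(200))]
```

View pics/crop0.png

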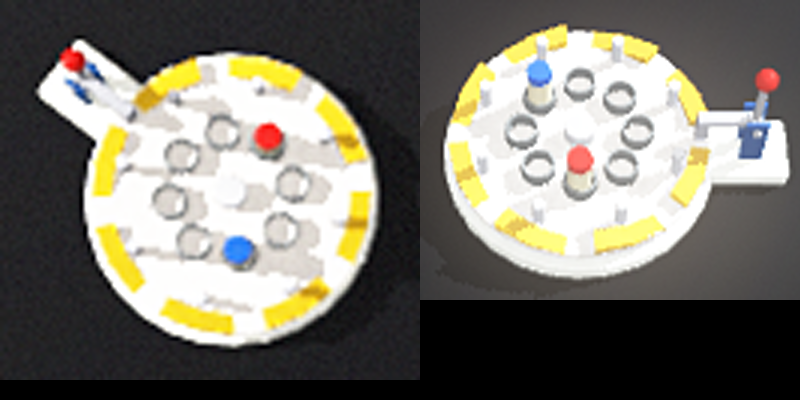

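```bash
cat > fit.py <<'E'
import numpy as np
from scipy.optimize import least_squares
C={n:np.load(n+".npz") for n in("top","scene")}
def proj(n,P):
    E=C[n]["E"];p=(np.asarray(P)-E[:3,3])@E[:3,:3];q=p@C[n]["K"].T;return q[...,:2]/q[...,2:]
def ray(n,uv,z):
    E=C[n]["E"];d=E[:3,:3]@np.linalg.solve(C[n]["K"],[*uv,1]);return E[:3,3]+d*(z-E[2,3])/d[2]
E
python3 - <<'E'
from fit import *
ft=lambda x,y:((x+.5)/4-.5+190,(y+.5)/4-.5+155)
fs=lambda x,y:((x-420+.5)/3-.5+200,(y+.5)/3-.5+150)
top=dict(k=ft(73,60),h=ft(231,190),w=[ft(*p) for p in[(222,132),(181,157),(171,201),(194,242),(282,231),(293,184)]],c=[ft(267,137),ft(237,250)])
sc=dict(k=fs(768,79),h=fs(578,127),w=[fs(*p) for p in[(580,82),(620,96),(638,132),(622,167),(538,167),(522,131)]],c=[fs(580,159),fs(540,72)])
for n,d in(("top",top),("scene",sc)):
    K=ray(n,d["k"],.128);H=ray(n,d["h"],.056);W=np.array([ray(n,w,.052) for w in d["w"]]);c=[ray(n,x,.086) for x in d["c"]]
    v=K-H;yaw=np.degrees(np.arctan2(v[1],v[0]));print(n,"knob",K.round(4),"hub",H.round(4),"dist",np.hypot(*v[:2]).round(4),"yaw",yaw.round(2))
    for w in list(W)+c:
        e=w-H;print(np.hypot(*e[:2]).round(4),(np.degrees(np.arctan2(e[1],e[0]))-yaw).round(1)%360,end=' | ')
    print()
for nm,t,s in(("knob",top["k"],sc["k"]),("hub",top["h"],sc["h"])):
    r=least_squares(lambda P:np.r_[proj("top",P)-t,proj("scene",P)-s],[.4,0,.1]);print(nm,r.x.round(4),r.fun.round(2))
# joint fit
def res(p):
    x,y,a,c=p;R=lambda r,t,z:[x+r*np.cos(a+t),y+r*np.sin(a+t),z]
    o=[]
    for n,d in(("top",top),("scene",sc)):
        o+=[proj(n,R(.155,0,.128))-d["k"],proj(n,R(0,0,.056))-d["h"]]
        for L,z in((d["w"],.052),(d["c"],.086)):
            for w in L:
                P=ray(n,w,z);t=np.arctan2(P[1]-y,P[0]-x)-a-c;k=np.round(t/(np.pi/4))*np.pi/4
                o.append(proj(n,R(.052,k+c,z))-w)
    return np.ravel(o)
r=least_squares(res,[.4,.02,np.radians(50),0],loss="soft_l1");print(r.x.round(4),np.degrees(r.x[2:]).round(2),res(r.x).reshape(-1,2).round(1).tolist())
for n,u in(("top",(220,352)),("top",(606,352))): print("by",ray(n,(u[0]/1.5625,u[1]/1.5625),.05).round(3))
E
```

```text
top knob [0.5982 0.1619 0.128 ] hub [0.5012 0.0395 0.056 ] dist 0.1562 yaw 51.63
0.0503 316.0 | 0.0507 2.9 | 0.0507 46.8 | 0.0526 91.6 | 0.0541 178.5 | 0.0518 223.3 | 0.0494 269.7 | 0.0536 133.2 | 
scene knob [0.5957 0.1621 0.128 ] hub [0.5001 0.0361 0.056 ] dist 0.1582 yaw 52.81
0.0511 86.8 | 0.0524 42.1 | 0.0535 356.2 | 0.0544 313.9 | 0.0521 227.0 | 0.0498 181.1 | 0.0504 270.6 | 0.0511 130.3 | 
knob [0.597  0.1609 0.1307] [ 0.2   0.15  0.19 -0.03]
hub [0.5003 0.0377 0.0551] [ 0.55  0.31  0.5  -0.08]
[ 0.5006  0.0384  0.91   -0.0108] [52.14 -0.62] [[0.4, 0.7], [0.3, 0.2], [0.5, -0.4], [0.5, -0.7], [-0.1, -0.3], [0.1, -0.3], [0.1, -0.5], [0.3, -0.3], [0.8, -0.5], [0.7, -0.4], [-0.4, 0.3], [0.8, -0.3], [0.2, -0.6], [0.3, -0.5], [0.2, -1.0], [0.1, -0.8], [0.0, -1.0], [0.0, -1.0], [0.2, 0.2], [-0.3, 0.2]]
by [0.433 0.393 0.05 ]
by [ 0.414 -0.421  0.05 ]
```

Stand is at (0.5006, 0.0384) with yaw 52.1°, and the sizes check: knob at about 156 mm, wells at about 52 mm. First I'll turn the tool so its x axis lies along the stand's x, and shut the jaws.

```bash
cat > go.py <<'E'
import numpy as np,sys
from scipy.spatial.transform import Rotation as Ro
from workcell import telemetry
# usage: go.py r ang_deg z  -> tool-frame delta to polar target about the stand axis (angle from stand x)
X0,Y0,A=.5006,.0384,52.1
def main(r,a,z):
    o=telemetry.get_obs();R=Ro.from_euler("xyz",o["tcp_rot"],degrees=True).as_matrix()
    t=np.radians(A+a);T=np.array([X0+r*np.cos(t),Y0+r*np.sin(t),z])
    print("t",o["time"],"pos",o["ee_pos"].round(4),"rot",o["tcp_rot"].round(1),"F",o["wrist_force"].round(1),"target",T.round(4),"tool delta",(R.T@(T-o["ee_pos"])).round(4))
main(*map(float,sys.argv[1:]))
E
python3 -m handwheel '[{"az":10.7,"jaw":-1},{"az":10.7,"jaw":-1},{"az":10.7,"jaw":-1},{"az":10.7,"jaw":-1},{"az":10.7,"jaw":-1},{"az":10.7,"jaw":-1},{"az":10.7,"jaw":-1},{"az":10.7,"jaw":-1},{"az":10.7,"jaw":-1},{"az":10.7,"jaw":-1}]' 20; python3 go.py .115 0 .2
```

```text
t 0.1 pos [0.1941 0.5144 0.2307] rot [-179.9   -0.   159.3] F [ 0.8 -0.6 -0.8] target [0.5712 0.1291 0.2   ] tool delta [-0.4889 -0.2272  0.0309]$[0]: bad value
```

```bash
python3 -m handwheel '[{"az":10.6,"jaw":-1},{"az":10.6,"jaw":-1},{"az":10.6,"jaw":-1},{"az":10.6,"jaw":-1},{"az":10.6,"jaw":-1},{"az":10.6,"jaw":-1},{"az":10.6,"jaw":-1},{"az":10.6,"jaw":-1},{"az":10.6,"jaw":-1},{"az":10.6,"jaw":-1}]' 20; python3 go.py .115 0 .2
```

```text
t 0.1 pos [0.1941 0.5144 0.2307] rot [-179.9   -0.   159.3] F [ 0.8 -0.6 -0.8] target [0.5712 0.1291 0.2   ] tool delta [-0.4889 -0.2272  0.0309]$[0]: bad value
```

All keys seem to be needed.

```bash
python3 -m handwheel '[{"tx":0,"ty":0,"tz":0,"ax":0,"ay":0,"az":10.7,"jaw":-1},{"tx":0,"ty":0,"tz":0,"ax":0,"ay":0,"az":10.7,"jaw":-1},{"tx":0,"ty":0,"tz":0,"ax":0,"ay":0,"az":10.7,"jaw":-1},{"tx":0,"ty":0,"tz":0,"ax":0,"ay":0,"az":10.7,"jaw":-1},{"tx":0,"ty":0,"tz":0,"ax":0,"ay":0,"az":10.7,"jaw":-1},{"tx":0,"ty":0,"tz":0,"ax":0,"ay":0,"az":10.7,"jaw":-1},{"tx":0,"ty":0,"tz":0,"ax":0,"ay":0,"az":10.7,"jaw":-1},{"tx":0,"ty":0,"tz":0,"ax":0,"ay":0,"az":10.7,"jaw":-1},{"tx":0,"ty":0,"tz":0,"ax":0,"ay":0,"az":10.7,"jaw":-1},{"tx":0,"ty":0,"tz":0,"ax":0,"ay":0,"az":10.7,"jaw":-1}]' 20; python3 go.py .115 0 .2
```

```text
time: 1.35
ee_pos: [0.2635, 0.4771, 0.2307]
tcp_rot: [-176.5, 0.4, 59.4]
wrist_force: [0.6, 0.9, 0.1]
opening: -0.0
grasp_force: 0.0
t 1.35 pos [0.2635 0.4771 0.2307] rot [-176.5    0.4   59.4] F [0.6 0.9 0.1] target [0.5712 0.1291 0.2   ] tool delta [-0.1424  0.4432  0.0049]
```

```bash
python3 -m handwheel '[{"tx":0,"ty":0,"tz":0,"ax":0,"ay":0,"az":0,"jaw":-1},{"tx":0,"ty":0,"tz":0,"ax":0,"ay":0,"az":0,"jaw":-1},{"tx":0,"ty":0,"tz":0,"ax":0,"ay":0,"az":0,"jaw":-1},{"tx":0,"ty":0,"tz":0,"ax":0,"ay":0,"az":0,"jaw":-1},{"tx":0,"ty":0,"tz":0,"ax":0,"ay":0,"az":0,"jaw":-1},{"tx":0,"ty":0,"tz":0,"ax":0,"ay":0,"az":0,"jaw":-1},{"tx":0,"ty":0,"tz":0,"ax":0,"ay":0,"az":0,"jaw":-1},{"tx":0,"ty":0,"tz":0,"ax":0,"ay":0,"az":0,"jaw":-1},{"tx":0,"ty":0,"tz":0,"ax":0,"ay":0,"az":0,"jaw":-1},{"tx":0,"ty":0,"tz":0,"ax":0,"ay":0,"az":0,"jaw":-1}]'; python3 go.py .115 0 .2; python3 -c "
from workcell import telemetry as t;print(t.get_obs()['q'].round(1))"
```

```text
time: 2.6
ee_pos: [0.2638, 0.4769, 0.2313]
tcp_rot: [-176.6, 0.3, 59.3]
wrist_force: [-0.3, 0.4, 1.3]
opening: 0.0001
grasp_force: 0.0
t 2.6 pos [0.2638 0.4769 0.2313] rot [-176.6    0.3   59.3] F [-0.3  0.4  1.3] target [0.5712 0.1291 0.2   ] tool delta [-0.1421  0.4429  0.0059]
[ 59.3   4.6   9.6  95.4   3.4 179.9]
```

```bash
python3 -m handwheel '[{"tx":-0.014,"ty":0.044,"tz":0,"ax":0,"ay":0,"az":0,"jaw":-1},{"tx":-0.014,"ty":0.044,"tz":0,"ax":0,"ay":0,"az":0,"jaw":-1},{"tx":-0.014,"ty":0.044,"tz":0,"ax":0,"ay":0,"az":0,"jaw":-1},{"tx":-0.014,"ty":0.044,"tz":0,"ax":0,"ay":0,"az":0,"jaw":-1},{"tx":-0.014,"ty":0.044,"tz":0,"ax":0,"ay":0,"az":0,"jaw":-1},{"tx":-0.014,"ty":0.044,"tz":0,"ax":0,"ay":0,"az":0,"jaw":-1},{"tx":-0.014,"ty":0.044,"tz":0,"ax":0,"ay":0,"az":0,"jaw":-1},{"tx":-0.014,"ty":0.044,"tz":0,"ax":0,"ay":0,"az":0,"jaw":-1},{"tx":-0.014,"ty":0.044,"tz":0,"ax":0,"ay":0,"az":0,"jaw":-1},{"tx":-0.014,"ty":0.044,"tz":0,"ax":-3.4,"ay":0,"az":7.2,"jaw":-1}]'; python3 go.py .115 0 .15; python3 -c "
from workcell import telemetry as t;print(t.get_obs()['q'].round(1))"
```

```text
time: 3.85
ee_pos: [0.5714, 0.1305, 0.2054]
tcp_rot: [179.9, 0.6, 51.9]
wrist_force: [0.2, 0.8, 0.6]
opening: 0.0001
grasp_force: 0.0
t 3.85 pos [0.5714 0.1305 0.2054] rot [179.9   0.6  51.9] F [0.2 0.8 0.6] target [0.5712 0.1291 0.15  ] tool delta [-0.0006  0.0006  0.0554]
[ 13.1  10.   12.7  93.2  -0.4 141.1]
```

```bash
python3 -m handwheel '[{"tx":0,"ty":0,"tz":0.025,"ax":0,"ay":-0.6,"az":0,"jaw":-1},{"tx":0,"ty":0,"tz":0.025,"ax":0,"ay":0,"az":0,"jaw":-1},{"tx":0,"ty":0,"tz":0.025,"ax":0,"ay":0,"az":0,"jaw":-1},{"tx":0,"ty":0,"tz":0.025,"ax":0,"ay":0,"az":0,"jaw":-1},{"tx":0.003,"ty":0,"tz":0,"ax":0,"ay":0,"az":0,"jaw":-1},{"tx":0.003,"ty":0,"tz":0,"ax":0,"ay":0,"az":0,"jaw":-1},{"tx":0.003,"ty":0,"tz":0,"ax":0,"ay":0,"az":0,"jaw":-1},{"tx":0.003,"ty":0,"tz":0,"ax":0,"ay":0,"az":0,"jaw":-1},{"tx":0,"ty":0,"tz":0,"ax":0,"ay":0,"az":0,"jaw":-1},{"tx":0,"ty":0,"tz":0,"ax":0,"ay":0,"az":0,"jaw":-1}]'; python3 go.py .172 0 .105
python3 - <<'E'
from workcell import optics
import cv2
a=optics.camera("scene")["color"][130:260,190:350,::-1]
cv2.imwrite("pics/s1.png",cv2.resize(a,None,fx=4,fy=4,interpolation=cv2.INTER_CUBIC))
E
```

```text
time: 5.1
ee_pos: [0.5765, 0.1404, 0.1059]
tcp_rot: [179.9, 1.2, 52.1]
wrist_force: [-0.1, 0.3, -0.6]
opening: -0.0001
grasp_force: 0.0
t 5.1 pos [0.5765 0.1404 0.1059] rot [179.9   1.2  52.1] F [-0.1  0.3 -0.6] target [0.6063 0.1741 0.105 ] tool delta [0.045  0.0028 0.    ]
```

View pics/s1.png

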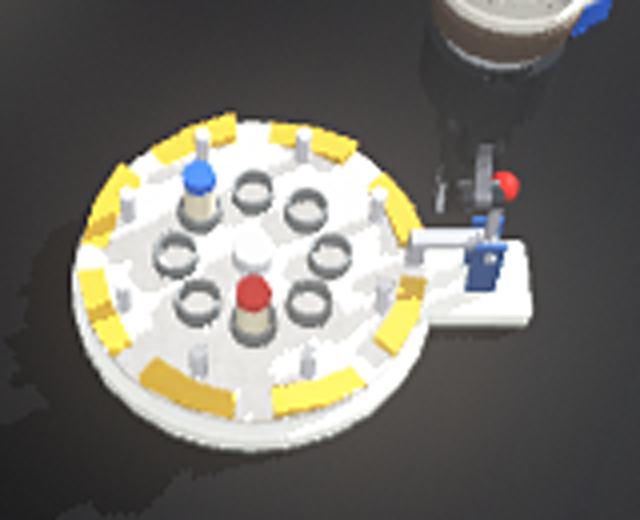

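The finger stands just inward of the red knob (507,185) and in line with it, so I push outward.

```bash
python3 -m handwheel '[{"tx":0.003,"ty":0.003,"tz":0,"ax":0,"ay":1.2,"az":0,"jaw":-1},{"tx":0.005,"ty":0,"tz":0,"ax":0,"ay":0,"az":0,"jaw":-1},{"tx":0.005,"ty":0,"tz":0,"ax":0,"ay":0,"az":0,"jaw":-1},{"tx":0.005,"ty":0,"tz":0,"ax":0,"ay":0,"az":0,"jaw":-1},{"tx":0.005,"ty":0,"tz":0,"ax":0,"ay":0,"az":0,"jaw":-1},{"tx":0.005,"ty":0,"tz":0,"ax":0,"ay":0,"az":0,"jaw":-1},{"tx":0.005,"ty":0,"tz":0,"ax":0,"ay":0,"az":0,"jaw":-1},{"tx":0.005,"ty":0,"tz":0,"ax":0,"ay":0,"az":0,"jaw":-1},{"tx":0.005,"ty":0,"tz":0,"ax":0,"ay":0,"az":0,"jaw":-1},{"tx":0.002,"ty":0,"tz":0,"ax":0,"ay":0,"az":0,"jaw":-1}]'; python3 go.py .172 0 .22
python3 - <<'E'
from workcell import optics
import cv2
a=optics.camera("scene")["color"][130:260,190:350,::-1]
cv2.imwrite("pics/s2.png",cv2.resize(a,None,fx=4,fy=4,interpolation=cv2.INTER_CUBIC))
E
```

```text
time: 6.4
ee_pos: [0.6066, 0.1743, 0.1058]
tcp_rot: [179.9, -0.0, 52.1]
wrist_force: [-1.0, -1.0, 1.0]
opening: -0.0003
grasp_force: 0.0
t 6.4 pos [0.6066 0.1743 0.1058] rot [179.9  -0.   52.1] F [-1. -1.  1.] target [0.6063 0.1741 0.22  ] tool delta [-3.000e-04 -1.000e-04 -1.142e-01]
```

View pics/s2.png

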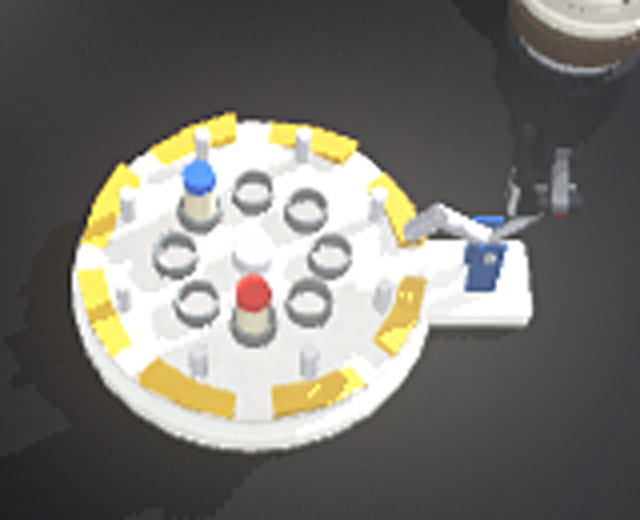

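```bash
python3 -m handwheel '[{"tx":0,"ty":0,"tz":-0.02,"ax":0,"ay":0,"az":0,"jaw":-1},{"tx":0,"ty":0,"tz":-0.04,"ax":0,"ay":0,"az":0,"jaw":-1},{"tx":0,"ty":0,"tz":-0.04,"ax":0,"ay":0,"az":0,"jaw":-1},{"tx":0,"ty":0,"tz":0,"ax":0,"ay":0,"az":-9,"jaw":-1},{"tx":0,"ty":0,"tz":0,"ax":0,"ay":0,"az":-9,"jaw":-1},{"tx":0,"ty":0,"tz":0,"ax":0,"ay":0,"az":-9,"jaw":-1},{"tx":0,"ty":0,"tz":0,"ax":0,"ay":0,"az":-9,"jaw":-1},{"tx":0,"ty":0,"tz":0,"ax":0,"ay":0,"az":0,"jaw":-1},{"tx":0,"ty":0,"tz":0,"ax":0,"ay":0,"az":0,"jaw":-1},{"tx":0,"ty":0,"tz":0,"ax":0,"ay":0,"az":0,"jaw":-1}]'; python3 go.py .092 -53.5 .15
```

```text
time: 7.7
ee_pos: [0.6063, 0.174, 0.2058]
tcp_rot: [179.9, -0.0, 88.0]
wrist_force: [-1.0, -0.7, 0.2]
opening: -0.0
grasp_force: 0.0
t 7.7 pos [0.6063 0.174  0.2058] rot [179.9  -0.   88. ] F [-1.  -0.7  0.2] target [0.5926 0.0362 0.15  ] tool delta [-0.1382 -0.009   0.0558]
```

```bash
python3 -m handwheel '[{"tx":-0.0345,"ty":-0.003,"tz":0,"ax":0,"ay":0,"az":0,"jaw":-1},{"tx":-0.0345,"ty":-0.003,"tz":0,"ax":0,"ay":0,"az":0,"jaw":-1},{"tx":-0.0345,"ty":-0.003,"tz":0,"ax":0,"ay":0,"az":0,"jaw":-1},{"tx":-0.0345,"ty":-0.003,"tz":0,"ax":0,"ay":0,"az":0,"jaw":-1},{"tx":0,"ty":0,"tz":0.025,"ax":0,"ay":0,"az":0,"jaw":-1},{"tx":0,"ty":0,"tz":0.025,"ax":0,"ay":0,"az":0,"jaw":-1},{"tx":0,"ty":0,"tz":0.025,"ax":0,"ay":0,"az":0,"jaw":-1},{"tx":0,"ty":0,"tz":0.025,"ax":0,"ay":0,"az":0,"jaw":-1},{"tx":0,"ty":0,"tz":0.02,"ax":0,"ay":0,"az":0,"jaw":-1},{"tx":0,"ty":0,"tz":0,"ax":0,"ay":0,"az":0,"jaw":-1}]'; python3 go.py .089 -53.5 .055
python3 - <<'E'
from workcell import optics
import cv2
a=optics.camera("scene")["color"][130:260,190:350,::-1]
cv2.imwrite("pics/s3.png",cv2.resize(a,None,fx=4,fy=4,interpolation=cv2.INTER_CUBIC))
E
```

```text
time: 8.95
ee_pos: [0.589, 0.0364, 0.0843]
tcp_rot: [-179.9, 0.0, 88.1]
wrist_force: [0.1, -0.4, 0.7]
opening: 0.0002
grasp_force: 0.0
t 8.95 pos [0.589  0.0364 0.0843] rot [-179.9    0.    88.1] F [ 0.1 -0.4  0.7] target [0.5896 0.0362 0.055 ] tool delta [-0.0002  0.0006  0.0293]
```

View pics/s3.png

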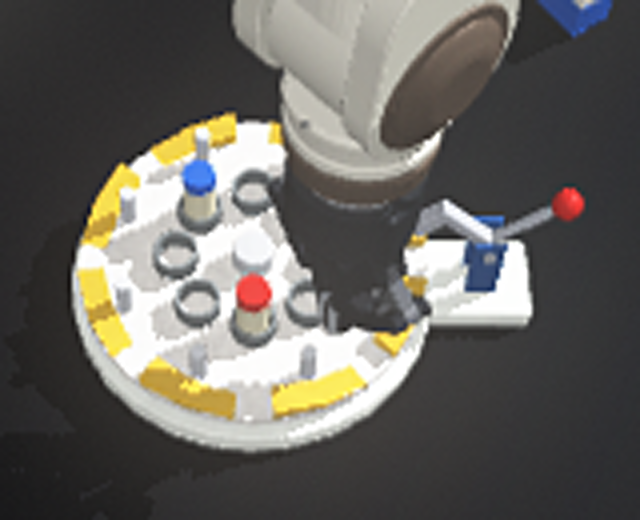

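The pawl rests tipped back, with the knob now at (568,204). The carousel hasn't moved, and the finger is over the gap between the two pegs nearest the pawl on the clockwise side. Next I lower and start the arc push.

```bash
python3 -m handwheel '[{"tx":0,"ty":0,"tz":0.015,"ax":0,"ay":0,"az":0,"jaw":-1},{"tx":0,"ty":0,"tz":0.014,"ax":0,"ay":0,"az":0,"jaw":-1},{"tx":-0.0047,"ty":-0.0001,"tz":0,"ax":0,"ay":0,"az":3,"jaw":-1},{"tx":-0.0047,"ty":-0.0001,"tz":0,"ax":0,"ay":0,"az":3,"jaw":-1},{"tx":-0.0047,"ty":-0.0001,"tz":0,"ax":0,"ay":0,"az":3,"jaw":-1},{"tx":-0.0047,"ty":-0.0001,"tz":0,"ax":0,"ay":0,"az":3,"jaw":-1},{"tx":-0.0047,"ty":-0.0001,"tz":0,"ax":0,"ay":0,"az":3,"jaw":-1},{"tx":-0.0047,"ty":-0.0001,"tz":0,"ax":0,"ay":0,"az":3,"jaw":-1},{"tx":-0.0047,"ty":-0.0001,"tz":0,"ax":0,"ay":0,"az":3,"jaw":-1},{"tx":-0.0047,"ty":-0.0001,"tz":0,"ax":0,"ay":0,"az":3,"jaw":-1}]'; python3 go.py .089 -77.5 .055
```

```text
time: 10.25
ee_pos: [0.5809, 0.0004, 0.0559]
tcp_rot: [180.0, -0.0, 64.0]
wrist_force: [-0.7, 1.7, -1.0]
opening: 0.0
grasp_force: 0.8
t 10.25 pos [5.809e-01 4.000e-04 5.590e-02] rot [180.  -0.  64.] F [-0.7  1.7 -1. ] target [5.81e-01 2.00e-04 5.50e-02] tool delta [-0.0001  0.0002  0.0009]
```

```bash
python3 -m handwheel '[{"tx":-0.0034,"ty":-0.0001,"tz":0,"ax":0,"ay":0,"az":2.2,"jaw":-1},{"tx":-0.0034,"ty":-0.0001,"tz":0,"ax":0,"ay":0,"az":2.2,"jaw":-1},{"tx":-0.0034,"ty":-0.0001,"tz":0,"ax":0,"ay":0,"az":2.2,"jaw":-1},{"tx":-0.0034,"ty":-0.0001,"tz":0,"ax":0,"ay":0,"az":2.2,"jaw":-1},{"tx":-0.0034,"ty":-0.0001,"tz":0,"ax":0,"ay":0,"az":2.2,"jaw":-1},{"tx":-0.0034,"ty":-0.0001,"tz":0,"ax":0,"ay":0,"az":2.2,"jaw":-1},{"tx":-0.0034,"ty":-0.0001,"tz":0,"ax":0,"ay":0,"az":2.2,"jaw":-1},{"tx":-0.0034,"ty":-0.0001,"tz":0,"ax":0,"ay":0,"az":2.2,"jaw":-1},{"tx":-0.0034,"ty":-0.0001,"tz":0,"ax":0,"ay":0,"az":2.2,"jaw":-1},{"tx":0,"ty":0,"tz":0,"ax":0,"ay":0,"az":0,"jaw":-1}]'; python3 go.py .089 -97.5 .055
python3 - <<'E'
from workcell import optics
import cv2
a=optics.camera("scene")["color"][130:260,190:350,::-1]
cv2.imwrite("pics/s4.png",cv2.resize(a,None,fx=4.5,fy=4.5,interpolation=cv2.INTER_CUBIC))
E
```

```text
time: 11.5
ee_pos: [0.5629, -0.0246, 0.0568]
tcp_rot: [180.0, -0.0, 44.3]
wrist_force: [-0.6, -1.0, -0.2]
opening: -0.0001
grasp_force: 0.0
t 11.5 pos [ 0.5629 -0.0246  0.0568] rot [180.   -0.   44.3] F [-0.6 -1.  -0.2] target [ 0.5631 -0.025   0.055 ] tool delta [-0.0001  0.0004  0.0018]
```

View pics/s4.png

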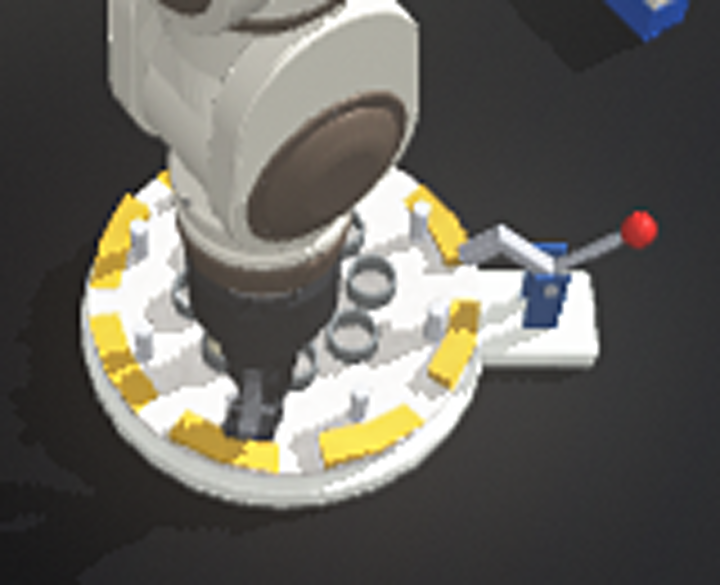

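The wells visible are at (372,280) and (352,336), and the peg tops at about (420,206), (435,306), (358,396), (139,224) and (143,335). I compute the carousel angle from these.

```bash
cat > ang.py <<'E'
from fit import *
def ang(cam,pts,x0=.5006,y0=.0384,yaw=52.1):
    for (u,v,z,off) in pts:
        P=ray(cam,(u,v),z);e=P-[x0,y0,0];a=np.degrees(np.arctan2(e[1],e[0]))-yaw-off
        print("r",np.hypot(*e[:2]).round(4),"dev from station",((a+22.5)%45-22.5).round(2))
E
python3 - <<'E'
from ang import *
f=lambda x,y,z,o:((x+.5)/4.5-.5+190,(y+.5)/4.5-.5+130,z,o)
print("now");ang("scene",[f(372,280,.052,0),f(352,336,.052,0)]+[f(x,y,.068,22.5) for x,y in[(420,206),(435,306),(358,394),(139,224),(143,335)]])
g=lambda x,y,z,o:((x+.5)/4-.5+190,(y+.5)/4-.5+130,z,o)
print("before(s3)");ang("scene",[g(178,255,.052,0),g(198,301,.052,0)]+[g(x,y,.068,22.5) for x,y in[(307,349),(197,349),(122,290),(127,194),(203,134)]])
E
```

```text
now
r 0.0514 dev from station 2.15
r 0.053 dev from station 1.4
r 0.0922 dev from station 6.21
r 0.0898 dev from station 5.76
r 0.0922 dev from station 2.99
r 0.0929 dev from station 2.62
r 0.0935 dev from station 6.16
before(s3)
r 0.0508 dev from station 3.05
r 0.0531 dev from station 0.95
r 0.0887 dev from station -0.86
r 0.09 dev from station -1.49
r 0.094 dev from station 2.05
r 0.0923 dev from station -0.23
r 0.0923 dev from station -0.45
```

About 4.5° remain, by both the geometry and the picture. I push that, back off and rise.

```bash
python3 -m handwheel '[{"tx":-0.0023,"ty":0,"tz":0,"ax":0,"ay":0,"az":1.5,"jaw":-1},{"tx":-0.0023,"ty":0,"tz":0,"ax":0,"ay":0,"az":1.5,"jaw":-1},{"tx":-0.0023,"ty":0,"tz":0,"ax":0,"ay":0,"az":1.5,"jaw":-1},{"tx":0,"ty":0,"tz":0,"ax":0,"ay":0,"az":0,"jaw":-1},{"tx":0,"ty":0,"tz":0,"ax":0,"ay":0,"az":0,"jaw":-1},{"tx":0.01,"ty":0,"tz":0,"ax":0,"ay":0,"az":0,"jaw":-1},{"tx":0,"ty":0,"tz":-0.03,"ax":0,"ay":0,"az":0,"jaw":-1},{"tx":0,"ty":0,"tz":-0.04,"ax":0,"ay":0,"az":0,"jaw":-1},{"tx":0,"ty":0,"tz":-0.04,"ax":0,"ay":0,"az":0,"jaw":-1},{"tx":0,"ty":0,"tz":-0.04,"ax":0,"ay":0,"az":0,"jaw":-1}]'; python3 go.py .155 0 .2
```

```text
time: 12.8
ee_pos: [0.5659, -0.0222, 0.208]
tcp_rot: [179.9, -0.1, 39.9]
wrist_force: [0.2, 0.6, 0.6]
opening: 0.0003
grasp_force: 0.0
t 12.8 pos [ 0.5659 -0.0222  0.208 ] rot [ 1.799e+02 -1.000e-01  3.990e+01] F [0.2 0.6 0.6] target [0.5958 0.1607 0.2   ] tool delta [ 0.1401 -0.1213  0.0081]
```

```bash
python3 -m handwheel '[{"tx":0.028,"ty":-0.0243,"tz":0,"ax":0,"ay":0,"az":0,"jaw":-1},{"tx":0.028,"ty":-0.0243,"tz":0,"ax":0,"ay":0,"az":0,"jaw":-1},{"tx":0.028,"ty":-0.0243,"tz":0,"ax":0,"ay":0,"az":0,"jaw":-1},{"tx":0.028,"ty":-0.0243,"tz":0,"ax":0,"ay":0,"az":0,"jaw":-1},{"tx":0.028,"ty":-0.0243,"tz":0,"ax":0,"ay":0,"az":0,"jaw":-1},{"tx":0,"ty":0,"tz":0,"ax":0,"ay":0,"az":-6.1,"jaw":-1},{"tx":0,"ty":0,"tz":0,"ax":0,"ay":0,"az":-6.1,"jaw":-1},{"tx":0,"ty":0,"tz":0.03,"ax":0,"ay":0,"az":0,"jaw":-1},{"tx":0,"ty":0,"tz":0,"ax":0,"ay":0,"az":0,"jaw":-1},{"tx":0,"ty":0,"tz":0,"ax":0,"ay":0,"az":0,"jaw":-1}]'; python3 go.py .155 0 .098
python3 - <<'E'
from workcell import optics
import cv2
a=optics.camera("scene")["color"][130:260,190:350,::-1]
cv2.imwrite("pics/s5.png",cv2.resize(a,None,fx=4.5,fy=4.5,interpolation=cv2.INTER_CUBIC))
E
```

```text
time: 14.05
ee_pos: [0.5955, 0.1606, 0.1776]
tcp_rot: [179.9, -0.1, 52.0]
wrist_force: [0.2, 0.3, -0.0]
opening: 0.0001
grasp_force: 0.0
t 14.05 pos [0.5955 0.1606 0.1776] rot [ 1.799e+02 -1.000e-01  5.200e+01] F [ 0.2  0.3 -0. ] target [0.5958 0.1607 0.098 ] tool delta [0.0001 0.0001 0.0796]
```

View pics/s5.png

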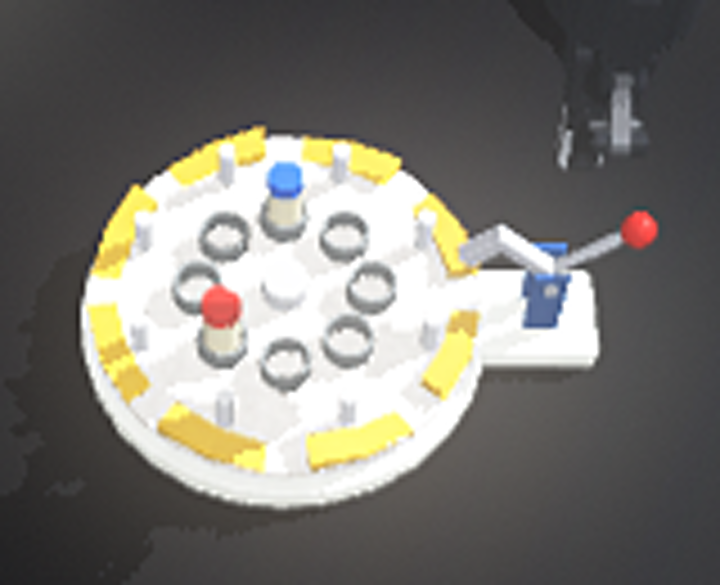

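Both vials are upright and the carousel has moved one station. To check it finely, I correlate the yellow-tooth pattern against the start image.

```bash
cat > cor.py <<'E'
from fit import *
from workcell import optics
import cv2
def prof(I):
    a=np.radians(np.arange(30,330,.25)+52.1);out=0
    for r in np.arange(.102,.117,.002):
        P=np.c_[.5006+r*np.cos(a),.0384+r*np.sin(a),np.full(len(a),.045)];q=proj("scene",P).astype(np.float32)
        s=cv2.remap(I,q[:,:1].copy(),q[:,1:].copy(),cv2.INTER_LINEAR)[:,0].astype(float);out=out+(s[:,2]-s[:,0])/(s.sum(1)+30)
    return out
I0=cv2.imread("pics/scene0.png");I1=np.ascontiguousarray(optics.camera("scene")["color"][:,:,::-1]);cv2.imwrite("pics/last.png",I1)
p,q=prof(I0),prof(I1);L=60
c=[np.corrcoef(p[L:-L],q[L+k:len(q)-L+k])[0,1] for k in range(-L,L+1)];k=int(np.argmax(c))
print("offset vs start (mod 45) deg, + = forward:",(k-L)*.25,max(c).round(3))
E
python3 cor.py
```

```text
offset vs start (mod 45) deg, + = forward: 0.5 0.981
```

Offset is only 0.5°, well inside the play. Now down into the V and inward.

```bash
python3 -m handwheel '[{"tx":0,"ty":0,"tz":0.026,"ax":0,"ay":0,"az":0,"jaw":-1},{"tx":0,"ty":0,"tz":0.027,"ax":0,"ay":0,"az":0,"jaw":-1},{"tx":0,"ty":0,"tz":0.027,"ax":0,"ay":0,"az":0,"jaw":-1},{"tx":-0.006,"ty":0,"tz":0,"ax":0,"ay":0,"az":0,"jaw":-1},{"tx":-0.006,"ty":0,"tz":0,"ax":0,"ay":0,"az":0,"jaw":-1},{"tx":-0.006,"ty":0,"tz":0,"ax":0,"ay":0,"az":0,"jaw":-1},{"tx":-0.006,"ty":0,"tz":0,"ax":0,"ay":0,"az":0,"jaw":-1},{"tx":-0.006,"ty":0,"tz":0,"ax":0,"ay":0,"az":0,"jaw":-1},{"tx":-0.005,"ty":0,"tz":0.002,"ax":0,"ay":0,"az":0,"jaw":-1},{"tx":0,"ty":0,"tz":0.003,"ax":0,"ay":0,"az":0,"jaw":-1}]'; python3 go.py .12 0 .085
```

```text
time: 15.4
ee_pos: [0.5737, 0.1325, 0.0917]
tcp_rot: [179.9, -0.0, 52.0]
wrist_force: [0.1, 0.3, -0.6]
opening: -0.0
grasp_force: 0.0
t 15.4 pos [0.5737 0.1325 0.0917] rot [179.9  -0.   52. ] F [ 0.1  0.3 -0.6] target [0.5743 0.1331 0.085 ] tool delta [0.0008 0.0001 0.0067]
```

```bash
python3 -m handwheel '[{"tx":0,"ty":0,"tz":0.003,"ax":0,"ay":0,"az":0,"jaw":-1},{"tx":0,"ty":0,"tz":0.003,"ax":0,"ay":0,"az":0,"jaw":-1},{"tx":0,"ty":0,"tz":0.003,"ax":0,"ay":0,"az":0,"jaw":-1},{"tx":0,"ty":0,"tz":0.003,"ax":0,"ay":0,"az":0,"jaw":-1},{"tx":0,"ty":0,"tz":0.002,"ax":0,"ay":0,"az":0,"jaw":-1},{"tx":0,"ty":0,"tz":0.002,"ax":0,"ay":0,"az":0,"jaw":-1},{"tx":0,"ty":0,"tz":0.002,"ax":0,"ay":0,"az":0,"jaw":-1},{"tx":0,"ty":0,"tz":0.002,"ax":0,"ay":0,"az":0,"jaw":-1},{"tx":0,"ty":0,"tz":0,"ax":0,"ay":0,"az":0,"jaw":-1},{"tx":0,"ty":0,"tz":0,"ax":0,"ay":0,"az":0,"jaw":-1}]'; python3 go.py .12 0 .072
python3 - <<'E'
from workcell import optics
import cv2
a=optics.camera("scene")["color"][130:260,190:350,::-1]
cv2.imwrite("pics/s6.png",cv2.resize(a,None,fx=4.5,fy=4.5,interpolation=cv2.INTER_CUBIC))
E
```

```text
time: 16.65
ee_pos: [0.574, 0.1327, 0.0718]
tcp_rot: [179.9, -0.0, 52.0]
wrist_force: [0.1, -0.2, 0.4]
opening: 0.0001
grasp_force: 0.0
t 16.65 pos [0.574  0.1327 0.0718] rot [179.9  -0.   52. ] F [ 0.1 -0.2  0.4] target [0.5743 0.1331 0.072 ] tool delta [ 0.0005  0.0001 -0.0002]
```

View pics/s6.png

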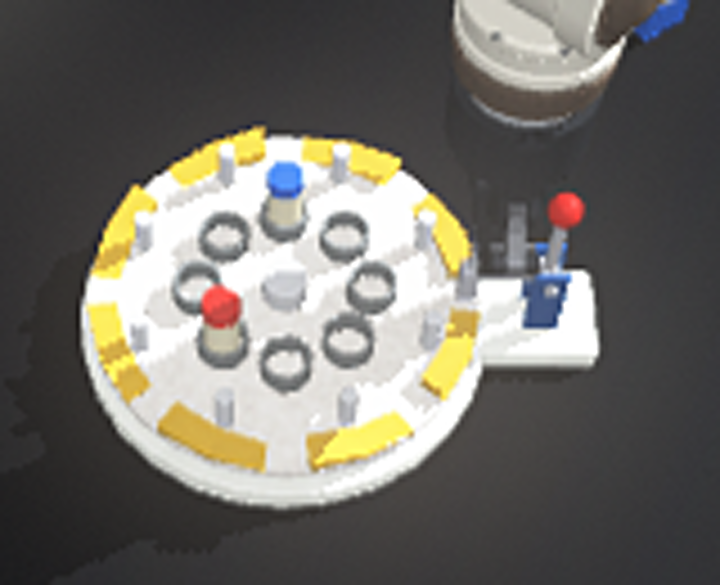

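The pawl is down, with the knob upright at (567,210) and the nose in the notch; the finger at z = 0.072 feels no force. I retreat, then compare knob and teeth with the start image.

```bash
python3 -m handwheel '[{"tx":-0.002,"ty":0,"tz":-0.01,"ax":0,"ay":0,"az":0,"jaw":-1},{"tx":-0.002,"ty":0,"tz":-0.02,"ax":0,"ay":0,"az":0,"jaw":-1},{"tx":0,"ty":0,"tz":-0.03,"ax":0,"ay":0,"az":0,"jaw":-1},{"tx":0,"ty":0,"tz":-0.04,"ax":0,"ay":0,"az":0,"jaw":-1},{"tx":0,"ty":0,"tz":-0.04,"ax":0,"ay":0,"az":0,"jaw":-1},{"tx":0,"ty":-0.04,"tz":0,"ax":0,"ay":0,"az":0,"jaw":-1},{"tx":0,"ty":-0.04,"tz":0,"ax":0,"ay":0,"az":0,"jaw":-1},{"tx":0,"ty":0,"tz":0,"ax":0,"ay":0,"az":0,"jaw":-1},{"tx":0,"ty":0,"tz":0,"ax":0,"ay":0,"az":0,"jaw":-1},{"tx":0,"ty":0,"tz":0,"ax":0,"ay":0,"az":0,"jaw":-1}]'; python3 cor.py; python3 - <<'E'
import cv2,numpy as np
def k(f):
    I=cv2.imread(f).astype(int)[165:195,295:335];m=(I[...,2]>I[...,1]+70)&(I[...,2]>I[...,0]+70);y,x=np.nonzero(m);return x.mean()+295,y.mean()+165,m.sum()
print(k("pics/scene0.png"),k("pics/last.png"))
a=cv2.imread("pics/last.png")[130:260,190:350];cv2.imwrite("pics/s7.png",cv2.resize(a,None,fx=4.5,fy=4.5,interpolation=cv2.INTER_CUBIC))
E
```

```text
time: 17.95
ee_pos: [0.5088, 0.1783, 0.2118]
tcp_rot: [179.9, -0.0, 52.0]
wrist_force: [-0.8, -0.5, 0.4]
opening: -0.0001
grasp_force: 0.0
offset vs start (mod 45) deg, + = forward: 0.5 0.987
(np.float64(315.4166666666667), np.float64(176.25), np.int64(48)) (np.float64(315.4166666666667), np.float64(176.25), np.int64(48))
```

View pics/s7.png

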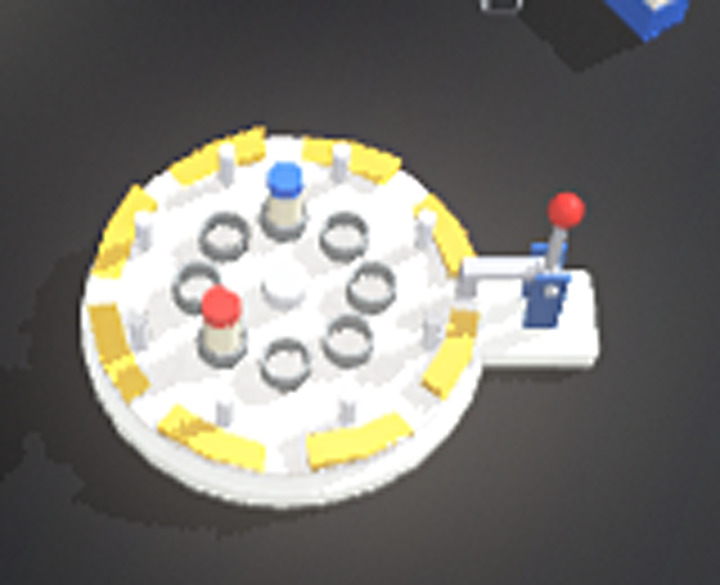

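The knob is on exactly the same pixels as at the start, so the pawl is fully down. The arm is level, the nose sits in the notch, and both vials are upright.

```bash
python3 -c "
from workcell import workorder;print(workorder.job_done())"
```

```text
the job is handed in; nothing more can be done
None
```

The job is handed in at about 18 s: the carousel is one notch back (within about 0.5° by camera), the pawl is fully down in that notch, both vials are standing, and the robot never went near the slide box or the jar.

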